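Park a turned ball at two gauges in a tilting inspection chute

ROBOT

A 7-joint arm with a two-finger parallel gripper is mounted at the origin on the work surface. World frame = base frame: x ahead of the robot, y to its left, z up, the work surface at z = 0. Lengths are in m, angles in rad, forces in N, time in s.
With the tool pointing down it reaches from about 0.4 to 0.85 m from the base axis. Payload 10.4 kg.
Tool frame: the origin (TCP) lies at the very end of the fingers, on their centre line; the grasp point (between the pads) lies 19 mm behind it; z points along the fingers, y is the line along which they close (so a half turn about z gives the same grasp; the last joint's range is limited). The gripper opens to 87 mm and grips with 3 to 60 N. Pads are 19 mm wide; open, the fingers measure 117 mm over their backs; the gripper's body (75 mm by 190 mm) begins 51 mm behind the grasp point.
Start: joints at [1.197, 0.332, -0.065, 1.46, 0.022, 1.35, -0.088], TCP at [0.215, -0.587, 0.223] pointing down, gripper open.
Joint ranges: [-2.6, 2.6], [-0.5, 2.12], [-1.47, 1.34], [0.16, 2.42], [-1.27, 4.41], [0.06, 2.06], [-2.6, 2.6]. Speed limits (rad/s): [2.22, 2.22, 2.79, 2.79, 3.14, 3.14, 3.14].

INTERFACE

Orientations are given as a unit quaternion [x, y, z, w].
In Python, from bench import * gives the robot as it stands.
- The arm moves only by the tool carry_out, never from a script. Its argument "deltas" is a list of rows, each an object with "hand": the finger opening in mm, from 0 to 87; "dp": the shift along the tool's x, y, z each as a share of 250 mm, from -1 to 1, a list of three; "spin": the turn about the tool's z as a share of pi rad, from -1 to 1. In form: [{"hand": hand, "dp": [dx, dy, dz], "spin": spin}, ...]. A call has 1 to 20 rows; each row is the pose to reach, as a shift and turn from the pose commanded when the call began, along the tool's axes at that moment, turning the shorter way round; what a row does not reach only later rows make up. A row lasts 1/10 s, in which the tool goes at most 50 mm and 8.59 degrees, less where a joint would pass 70% of its speed; a pose out of reach is approached as far as the arm can. A call with a number of a shift or a turn outside -1 to 1 is refused whole. A call with a gripper value outside its range is refused whole. The fingers move at their own pace and stop on an object; "force" is the grip in N (left out, the last holds). Time passes only in rows, so rows that repeat a pose let the fingers close. It gives the time, the measured TCP pose, the force, the opening and the grip force at its end, in the units of the state.
- read_state(): the state, without advancing time (a new reading comes with each control period).
- camera(name): name is "scene" or "top" or "wrist"; returns the picture (384x512x3 uint8, red, green, blue); there is no depth.
- get_calibration(name): a dict with "fx", "fy", "cx", "cy" (pixels), "R" (3x3) and "t" (3): a world point X has camera coordinates R X + t; the wrist camera has in their place "mount" (4x4, takes a point from camera to tool coordinates, whose origin is the TCP and whose axes are the flange's). Camera axes: x right, y down, z forward; pixel columns grow to the right and rows downward; lengths in m; the calibration is good to about 2 mm. A picture is of the moment at which its call begins: read the wrist's pose just before it. get_calibration takes no time and is no camera call.
- close_job(): hands the job in; it is judged then, once.
The state is a dict: "time": time; "joint_positions": joint angles; "joint_vel": joint speeds; "joint_torque": joint torques, N m; "ee_pos": TCP position; "eef_rot": TCP orientation; "ft_force": force on the tool from outside, world axes, zero at the start; "torque": the same for the moment, N m; "width": finger opening in m; "grip_force": force on a finger pad.
Only numpy, scipy, OpenCV 4.12 (cv2) and the standard library are available. Lean on these libraries where they do the work, as an engineer would, in place of code of your own. Each camera call takes 0.05 s, during which the arm holds its last target. There are 200 camera calls.

TASK

Take the steel crossbar of the tilting wooden chute and, only by tilting the chute, roll the turned ball gently to the red gauge and let it stand still there, centred at the pointer, for 2 seconds for inspection; then roll it to the yellow gauge and keep it standing still there, centred at the pointer, for 3 seconds for branding. Finish while still holding the bar with the chute about level and the ball at rest at the yellow gauge. Do not touch the ball, let it race, or disturb the other things on the bench.

Things in the scene. Friction and masses are not known exactly. Their poses are not given: they have to be found in the camera images.
- stand: fixed dark-wood stand: base board 170 x 300 x 20 mm, two cheeks (x = +-80 mm) carrying the hinge. Origin on the bench under the middle of the hinge; y runs level along the chute towards its handle, x across it, z up. The hinge axis is parallel to x, 100 mm above the origin
- chute (a joint): hinge of the chute, rad: 0 = at rest on a stop, handle end high; 0.14 = level; 0.28 = other stop, handle low; grows as the handle goes down. No spring: a counterweight (0.37 kg, 155 mm beyond the hinge) lifts the handle with about 2 N. Moving parts 1.07 kg in all, light friction
- chute_mid (a point): middle of the hinge axis, at the bottom of the V of the chute, a pale wooden V-trough 380 mm long, 128 mm wide; axes tilt with it (y to the handle, x along the hinge). V faces rise 13 degrees to each side. End boards stop the ball: inner faces 180 mm either way from the middle. Side and end boards reach 35 and 40 mm above the V's bottom
- chute_handle (a point): middle of the handle: steel crossbar 16 mm thick at the chute's +y end, parallel to the hinge, 74 mm free between two wooden prongs, 250 mm from the hinge axis and level with it when the chute is level; 52 mm clear to the end board. Can be pinched from above, fingers closing along the stand's y; it turns in the fingers as the chute tilts
- ball_center (a point): centre of the dark hardwood ball in the V, 70 mm in diameter; it rides 36 mm above the V's bottom. Starts at rest at the end board away from the handle. On a tilt it accelerates to the low end by about 6.9 m/s^2 per rad. Low rolling resistance (about 0.018 rad of tilt, varies): from 0.1 m/s it coasts about 40 mm on a level chute
- ball: the same ball, nominally 0.13 kg (origin at its centre too; its axes turn as it rolls)
- gauge_red: fixed gauge stand on the far side of the chute with a red pointer: origin under its post on the bench, axes parallel to the stand's. The ball is at this gauge when its centre has the same y in this frame (0)
- gauge_yellow: the same with a yellow pointer. The red and yellow gauge may stand either way round along the chute
- gauge_red_tip (a point): point of the red pointer, 172 mm above the bench over the far side board of the chute, 78 mm from its post towards the chute
- gauge_yellow_tip (a point): point of the yellow pointer, likewise
- mallet: carver's round wooden mallet lying on the bench, head 70 mm thick and 110 mm long, handle 200 mm; leave it alone
- gouge: gouge with a wooden handle, 220 mm long, lying flat on the bench; leave it alone
- wax_jar: jar of wax, 70 mm across and 70 mm high, upright; leave it alone
- figure: small turned dark-wood figure, 170 mm high, upright; leave it alone
- bowl: turned wooden bowl, 140 mm across, 50 mm high; leave it alone

How it is judged:
By the outcome, as a careful person would: the job done as asked, in the order asked, and still so for the second after the job is handed in, while the arm keeps its last pose, push and grip.
It also fails if it takes over 58 s, if anything falls off the work surface, if the arm or the gripper's body presses on something with over 40 N, if the wrist force passes 120 N, or if a joint passes its speed limit or range.

## Working session

There is one attempt and no reset: what is moved stays moved. The work goes in short steps, Python scripts to look and compute and a tool call to move; the robot and the scene stay as the last step left them, time stands still between calls to the robot, and variables do not carry over. Pictures are saved under pics/ and viewed, at most 10 in all, crops included, and the job is handed in when it is done.

Besides the shell and the picture viewer there is one more tool, called after "Request:" by a JSON object that holds its "name" and its "arguments". carry_out: Moves the arm, as the interface text tells. Its arguments: {"type":"object","properties":{"deltas":{"type":"array","items":{"type":"object","properties":{"hand":{"type":"number"},"dp":{"type":"array","items":{"type":"number","minimum":-1,"maximum":1}},"spin":{"type":"number","minimum":-1,"maximum":1}}}},"force":{"type":"number"}},"required":["deltas"]}

```bash
mkdir -p pics; ls; python3 - <<'E'
from bench import *
import cv2, numpy as np
for n in ("scene","top"):
    cv2.imwrite(f"pics/{n}0.png",camera(n)[:,:,::-1]); c=get_calibration(n); print(n,{k:np.round(v,4).tolist() for k,v in c.items()})
print({k:np.round(v,4).tolist() for k,v in get_calibration("wrist").items()})
print(read_state())
E
```

```text
pics
scene {'fx': 469.7567, 'fy': 469.7567, 'cx': 256.281, 'cy': 188.6484, 'R': [[-0.8572, 0.5147, -0.0176], [0.3775, 0.6047, -0.7013], [-0.3503, -0.6077, -0.7127]], 't': [0.481, -0.121, 1.8236]}
top {'fx': 395.8307, 'fy': 395.8307, 'cx': 256.9797, 'cy': 190.1675, 'R': [[0.0232, -0.9997, -0.0078], [-0.9908, -0.022, -0.1339], [0.1337, 0.0108, -0.991]], 't': [0.018, 0.5766, 1.4818]}
{'fx': 335.6544, 'fy': 335.6544, 'cx': 257.403, 'cy': 187.9669, 'mount': [[0.0007, -0.9673, -0.2537, 0.0702], [1.0, 0.0008, -0.0, -0.0005], [0.0002, -0.2537, 0.9673, -0.1635], [0.0, 0.0, 0.0, 1.0]]}
{'time': 0.1, 'joint_positions': array([ 1.19739077,  0.33279   , -0.06471369,  1.4608401 ,  0.02162793,
        1.3498944 , -0.08850132]), 'joint_vel': array([ 0.00018276, -0.00240523,  0.00015773, -0.00065722,  0.00126938,
       -0.00138655,  0.00100063]), 'joint_torque': array([ 1.42712401e-03, -6.24547148e+01,  2.47092394e-02, -3.90719461e+01,
       -6.14312128e-02,  3.65193968e-02,  4.49815775e-05]), 'ee_pos': array([ 0.21466437, -0.58662058,  0.22185343]), 'eef_rot': array([ 9.84652949e-01,  1.74522743e-01, -1.46055769e-04, -6.00175169e-04]), 'ft_force': array([ 0.05806208, -0.14909256,  0.62816464]), 'torque': array([-0.044609  ,  0.04991312, -0.01253754]), 'grip_force': 0.0, 'width': 0.08703938447258557}
```

View pics/scene0.png

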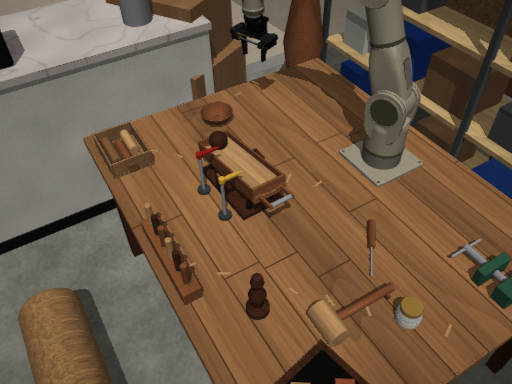

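View pics/top0.png

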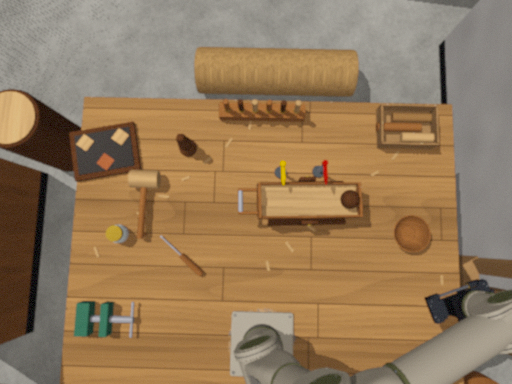

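The scene view shows the ball at about (218,139), the red and yellow pointers at (207,152) and (230,177), and the handle at (280,202). In the top view the handle is at (240,201), the ball at (350,200), and the red and yellow tips are near (325,183) and (284,184). So handle +y is roughly world +y, and the order along it is red, then yellow.

```bash
cat > h.py <<'E'
import numpy as np, cv2
from bench import *
def ray(n,uv):
    c=get_calibration(n); R=np.array(c["R"]); o=-R.T@np.array(c["t"])
    return o, R.T@np.array([(uv[0]-c["cx"])/c["fx"],(uv[1]-c["cy"])/c["fy"],1])
def onplane(n,uv,z):
    o,d=ray(n,uv); return (o+d*(z-o[2])/d[2])
def two(a,b):
    (o1,d1),(o2,d2)=ray("top",a),ray("scene",b)
    A=np.c_[d1,-d2]; s=np.linalg.lstsq(A,o2-o1,rcond=None)[0]; p,q=o1+s[0]*d1,o2+s[1]*d2
    return (p+q)/2, np.linalg.norm(p-q)
def roi(m,x0,x1,y0,y1):
    o=np.zeros_like(m); o[y0:y1,x0:x1]=m[y0:y1,x0:x1]
    n,l,s,c=cv2.connectedComponentsWithStats(o.astype(np.uint8)); k=1+np.argmax(s[1:,4]); return l==k, s[k], c[k]
E
python3 - <<'E'
from h import *
t=cv2.imread("pics/top0.png"); s=cv2.imread("pics/scene0.png")
def hsv(i): return cv2.split(cv2.cvtColor(i,cv2.COLOR_BGR2HSV))
for nm,im,b in (("top",t,(225,375,155,230)),("scene",s,(190,300,125,225))):
    h,S,v=hsv(im)
    R=((h<6)|(h>174))&(S>200)&(v>120); Y=(h>23)&(h<33)&(S>180)&(v>120); D=v<75; G=(S<60)&(v>110)
    hb=(230,250,185,220) if nm=="top" else (262,300,190,215)
    bb=(335,365,185,215) if nm=="top" else (205,230,128,150)
    for k,m,bx in (("red",R,b),("yel",Y,b),("ball",D,bb),("bar",G,hb)):
        try:
            M,st,c=roi(m,*bx); print(nm,k,st,c.round(2))
        except Exception as e: print(nm,k,e)
    x0,x1,y0,y1=b; cv2.imwrite(f"pics/{nm}_crop.png",cv2.resize(im[y0:y1,x0:x1],None,fx=5,fy=5,interpolation=cv2.INTER_NEAREST))
E
```

```text
top red [323 161   5  23  65] [325.  171.2]
top yel [280 161   6  24 105] [282.64 171.75]
top ball [343 202  16   6  32] [351.59 204.66]
top bar [238 190   5  22 104] [239.97 200.69]
scene red [196 147  22   8  53] [205.42 150.87]
scene yel attempt to get argmax of an empty sequence
scene ball [209 131  21  19 276] [218.36 139.23]
scene bar [271 194  21  13  87] [281.22 199.89]
```

View pics/top_crop.png

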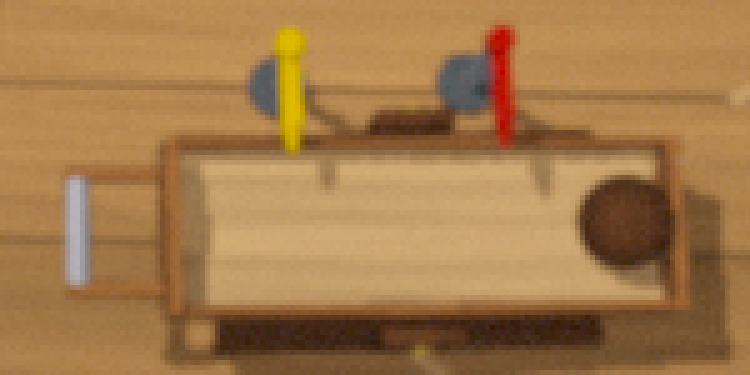

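View pics/scene_crop.png

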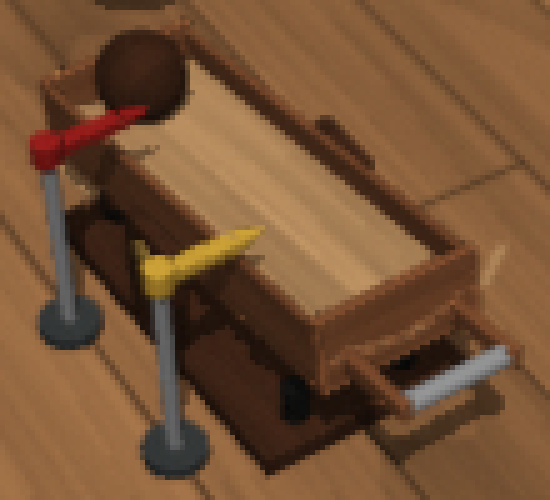

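The crops give sub-pixel points. Top view: ball (349.9,198.7), bar (240.0,200.7), red tip (325.8,183.0), yellow tip (282.8,184.6). Scene view: ball (217.9,139.7), bar (281.9,200.3), red tip (219.1,146.1), yellow tip (242.3,170.3).

```bash
python3 - <<'E'
from h import *
P={}
for k,a,b,z in (("ball",(349.9,198.7),(217.9,139.7),.1155),("bar",(240,200.7),(281.9,200.3),.135),("red",(325.8,183),(219.1,146.1),.172),("yel",(282.8,184.6),(242.3,170.3),.172)):
    p,e=two(a,b); P[k]=onplane("top",a,z); print(k,"two",p.round(4),round(e,4),"top",P[k].round(4),"scene",onplane("scene",b,z).round(4))
d=(P["bar"]-P["ball"])[:2]; L=np.linalg.norm(d); print("len",L,"expect",.1486+.2475, "yaw of y axis from world y",np.arctan2(-d[0],d[1]))
u=d/L; piv=P["bar"][:2]-.2475*u
for k in P: print(k,(P[k][:2]-piv)@u, (P[k][:2]-piv)@np.array([u[1],-u[0]]))
print("piv",piv,u)
# yaw from red/yel masks in top: pointer direction
t=cv2.imread("pics/top0.png");h,S,v=cv2.split(cv2.cvtColor(t,cv2.COLOR_BGR2HSV))
x=v[:,:].astype(int); print(x[199,330:365]); print(x[199,255:275],x[186:215,300],x[186:215,350])
E
```

```text
ball two [ 0.5413 -0.3075  0.1127] 0.0022 top [ 0.5419 -0.3076  0.1155] scene [ 0.5419 -0.3035  0.1155]
bar two [0.5216 0.0916 0.135 ] 0.0051 top [0.5236 0.0901 0.135 ] scene [0.5196 0.0932 0.135 ]
red two [ 0.5858 -0.2088  0.1733] 0.0067 top [ 0.5887 -0.211   0.172 ] scene [ 0.5828 -0.2075  0.172 ]
yel two [ 0.5778 -0.0591  0.1735] 0.0043 top [ 0.5797 -0.0604  0.172 ] scene [ 0.5755 -0.059   0.172 ]
len 0.3980431186862749 expect 0.3961 yaw of y axis from world y 0.046013274316106675
ball -0.1505431186862749 4.9439619065339e-17
bar 0.24750000000000003 4.85722573273506e-17
red -0.05619810721629274 0.051233413383154465
yel 0.09462390286394011 0.04917385355300229
piv [ 0.53498055 -0.15718523] [-0.04599704  0.99894158]
[197 199 199 200 198 196 197 198 197 185 143  92  73  81  88  96  98 101
 101 101  97  95  90  91  94  89  83  78  68  91 131 143 129 118 123]
[166 145 127 138 157 158 154 154 150 150 151 156 179 196 199 197 197 197
 198 196] [159 185 204 209 205 200 193 194 198 202 202 196 191 194 203 206 208 204
 207 207 204 197 194 194 199 199 196 191 180] [173 194 199 180 123  78  83  87  91  93  95 100 100  97  95  96  99  89
  88  79  71  71  99 130 145 169 190 195 186]
```

Request:
{"name": "carry_out", "arguments": {"deltas": [{"hand": 50, "dp": [0.1, -0.1, -0.3], "spin": 0}, {"hand": 50, "dp": [0.3, -0.3, -0.4], "spin": 0}, {"hand": 50, "dp": [0.5, -0.5, -0.4], "spin": 0}, {"hand": 50, "dp": [0.7, -0.7, -0.4], "spin": 0}, {"hand": 50, "dp": [0.9, -0.9, -0.4], "spin": 0}, {"hand": 50, "dp": [1, -1, -0.4], "spin": 0}, {"hand": 50, "dp": [1, -1, -0.4], "spin": 0}, {"hand": 50, "dp": [1, -1, -0.4], "spin": 0}], "force": 20}}

```text
time: 0.9
ee_pos: [0.3644, -0.2635, 0.3226]
eef_rot: [0.985, 0.175, -0.0, 0.0]
ft_force: [0.6, -0.4, 0.8]
width: 0.0497
grip_force: 0.0
```

Request:
{"name": "carry_out", "arguments": {"deltas": [{"hand": 50, "dp": [0.15, -0.15, 0], "spin": 0.02}, {"hand": 50, "dp": [0.3, -0.3, 0], "spin": 0.06}, {"hand": 50, "dp": [0.5, -0.5, 0], "spin": 0.097}, {"hand": 50, "dp": [0.7, -0.7, 0], "spin": 0.097}, {"hand": 50, "dp": [0.9, -0.9, 0], "spin": 0.097}, {"hand": 50, "dp": [1, -1, 0], "spin": 0.097}, {"hand": 50, "dp": [1, -1, 0], "spin": 0.097}, {"hand": 50, "dp": [1, -1, 0], "spin": 0.097}, {"hand": 50, "dp": [1, -1, 0], "spin": 0.097}]}}

```text
time: 1.8
ee_pos: [0.5125, 0.0562, 0.322]
eef_rot: [1.0, 0.025, -0.001, -0.0]
ft_force: [-0.4, -0.7, -0.3]
width: 0.0498
grip_force: 0.0
```

```bash
cat >> h.py <<'E'
from scipy.spatial.transform import Rotation as Ro
def wray(uv,s):
    c=get_calibration("wrist"); M=np.array(c["mount"]); R=Ro.from_quat(s["eef_rot"]).as_matrix()
    d=R@M[:3,:3]@np.array([(uv[0]-c["cx"])/c["fx"],(uv[1]-c["cy"])/c["fy"],1]); return s["ee_pos"]+R@M[:3,3], d
def wplane(uv,s,z):
    o,d=wray(uv,s); return o+d*(z-o[2])/d[2]
E
python3 - <<'E'
from h import *
s=read_state(); i=camera("wrist")[:,:,::-1]; cv2.imwrite("pics/w1.png",i)
print(s["ee_pos"],s["eef_rot"],s["joint_positions"].round(2))
h,S,v=cv2.split(cv2.cvtColor(i,cv2.COLOR_BGR2HSV)); m=(S<60)&(v>110)
n,l,st,c=cv2.connectedComponentsWithStats(m.astype(np.uint8))
for k in range(1,n):
    if st[k,4]>100: print(st[k],c[k],wplane(c[k],s,.135).round(4))
E
```

```text
[0.51246364 0.05623682 0.32201364] [ 9.99689869e-01  2.48925579e-02 -5.52319064e-04 -4.69879582e-04] [ 0.52  0.11 -0.77  1.55  0.08  1.51 -1.78]
[ 333   25   56   44 1061] [354.36852026  45.55796418] [ 0.6379 -0.0307  0.135 ]
[459  33  53  21 430] [485.30465116  43.00465116] [ 0.6466 -0.1571  0.135 ]
[ 219  122   17   75 1071] [226.9719888  158.53501401] [0.5208 0.0898 0.135 ]
[ 150  254  227   21 4425] [262.32067797 264.68610169] [0.3996 0.0459 0.135 ]
```

View pics/w1.png

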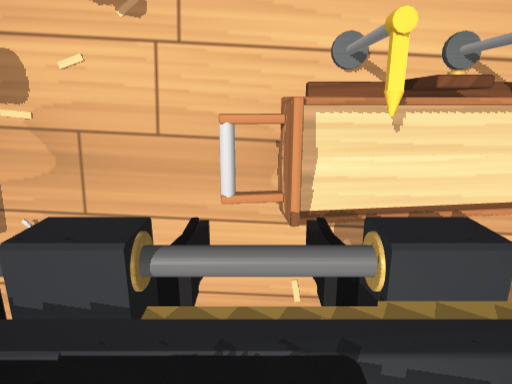

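The wrist view shows the bar centred at (227,158), spanning rows 122–197, which gives world (0.521, 0.090) and agrees with the other cameras. I'll descend on it and grip.

Request:
{"name": "carry_out", "arguments": {"deltas": [{"hand": 50, "dp": [0.045, -0.135, 0.1], "spin": 0}, {"hand": 50, "dp": [0.045, -0.135, 0.25], "spin": 0}, {"hand": 50, "dp": [0.045, -0.135, 0.4], "spin": 0}, {"hand": 50, "dp": [0.045, -0.135, 0.55], "spin": 0}, {"hand": 50, "dp": [0.045, -0.135, 0.67], "spin": 0}, {"hand": 50, "dp": [0.045, -0.135, 0.76], "spin": 0}, {"hand": 50, "dp": [0.045, -0.135, 0.81], "spin": 0}, {"hand": 50, "dp": [0.045, -0.135, 0.81], "spin": 0}, {"hand": 50, "dp": [0.045, -0.135, 0.81], "spin": 0}]}}

```text
time: 2.75
ee_pos: [0.5227, 0.0879, 0.121]
eef_rot: [1.0, 0.022, 0.001, 0.0]
ft_force: [-0.2, -0.1, 0.6]
width: 0.05
grip_force: 0.0
```

Request:
{"name": "carry_out", "arguments": {"deltas": [{"hand": 30, "dp": [0, 0, 0], "spin": 0}, {"hand": 20, "dp": [0, 0, 0], "spin": 0}, {"hand": 10, "dp": [0, 0, 0], "spin": 0}, {"hand": 10, "dp": [0, 0, 0], "spin": 0}, {"hand": 10, "dp": [0, 0, 0], "spin": 0}, {"hand": 10, "dp": [0, 0, 0], "spin": 0}], "force": 20}}

```text
time: 3.35
ee_pos: [0.5222, 0.0888, 0.1201]
eef_rot: [1.0, 0.023, 0.0, -0.0]
ft_force: [0.4, 1.0, 0.1]
width: 0.0149
grip_force: 20.0
```

Gripped. One share of dz is 250 mm, which is about 1 rad of tilt. I'll go level, give a short gentle roll, then level again to learn how the ball responds.

Request:
{"name": "carry_out", "arguments": {"deltas": [{"hand": 10, "dp": [0, -0.003, 0.03], "spin": 0}, {"hand": 10, "dp": [0, -0.005, 0.06], "spin": 0}, {"hand": 10, "dp": [0, -0.008, 0.09], "spin": 0}, {"hand": 10, "dp": [0, -0.01, 0.12], "spin": 0}, {"hand": 10, "dp": [0, -0.01, 0.14], "spin": 0}, {"hand": 10, "dp": [0, -0.01, 0.14], "spin": 0}, {"hand": 10, "dp": [0, -0.01, 0.14], "spin": 0}, {"hand": 10, "dp": [0, -0.01, 0.165], "spin": 0}, {"hand": 10, "dp": [0, -0.01, 0.185], "spin": 0}, {"hand": 10, "dp": [0, -0.01, 0.185], "spin": 0}, {"hand": 10, "dp": [0, -0.01, 0.185], "spin": 0}, {"hand": 10, "dp": [0, -0.01, 0.165], "spin": 0}, {"hand": 10, "dp": [0, -0.01, 0.14], "spin": 0}, {"hand": 10, "dp": [0, -0.01, 0.14], "spin": 0}, {"hand": 10, "dp": [0, -0.01, 0.14], "spin": 0}, {"hand": 10, "dp": [0, -0.01, 0.14], "spin": 0}, {"hand": 10, "dp": [0, -0.01, 0.14], "spin": 0}, {"hand": 10, "dp": [0, -0.01, 0.14], "spin": 0}, {"hand": 10, "dp": [0, -0.01, 0.14], "spin": 0}, {"hand": 10, "dp": [0, -0.01, 0.14], "spin": 0}]}}

```text
time: 5.35
ee_pos: [0.5221, 0.0912, 0.085]
eef_rot: [1.0, 0.023, 0.0, -0.0]
ft_force: [-0.6, 1.7, 1.4]
width: 0.015
grip_force: 20.0
```

```bash
cat > look.py <<'E'
from h import *
import sys
red=np.mean([[.5887,-.211],[.5828,-.2075]],0); u=np.array([-.046,.9989]); piv=np.array([.535,-.1572])
def ball():
    i=camera("top")[:,:,::-1]; h,S,v=cv2.split(cv2.cvtColor(i,cv2.COLOR_BGR2HSV))
    m,st,c=roi(v<115,265,358,189,212)
    c2=np.array([st[0]+st[2]/2-.5,st[1]+st[3]/2-.5])
    p=onplane("top",c2,.136)
    return i,read_state(),(p[:2]-piv)@u,c2,st
n=int(sys.argv[1]) if len(sys.argv)>1 else 2
for k in range(n):
    i,s,y,c,st=ball(); print("t %.2f ball s %.1f mm"%(s["time"],y*1e3),c,st,"z",s["ee_pos"].round(4),s["ft_force"].round(1))
if len(sys.argv)>2: cv2.imwrite(sys.argv[2],cv2.resize(i[150:230,225:375],None,fx=5,fy=5))
E
python3 look.py 2 pics/a1.png
```

```text
t 5.40 ball s -115.8 mm [341.5 199. ] [333 190  18  19 269] z [0.5221 0.0912 0.085 ] [1.  2.8 1.6]
t 5.45 ball s -114.0 mm [341. 199.] [332 190  19  19 270] z [0.5221 0.0913 0.085 ] [1.6 3.3 2.1]
```

View pics/a1.png

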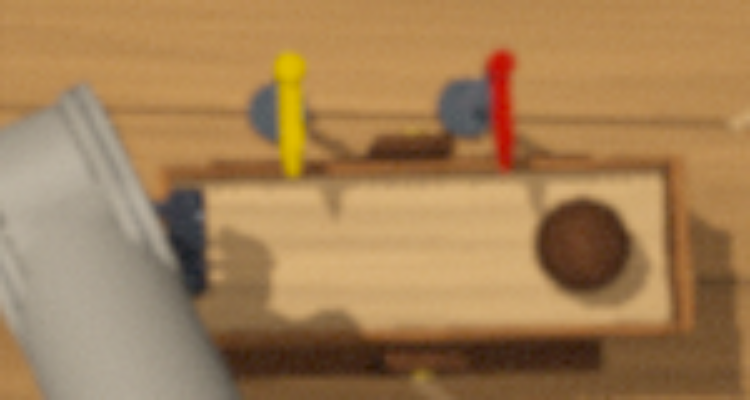

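The ball moved about 31 mm and rests at s = −115 mm, drawn at (341,199) in the top view. The red tip is at (325.8,183), about 59 mm further along.

Request:
{"name": "carry_out", "arguments": {"deltas": [{"hand": 10, "dp": [0, 0, 0.025], "spin": 0}, {"hand": 10, "dp": [0, 0, 0.047], "spin": 0}, {"hand": 10, "dp": [0, 0, 0.047], "spin": 0}, {"hand": 10, "dp": [0, 0, 0.047], "spin": 0}, {"hand": 10, "dp": [0, 0, 0.047], "spin": 0}, {"hand": 10, "dp": [0, 0, 0.025], "spin": 0}, {"hand": 10, "dp": [0, 0, 0], "spin": 0}, {"hand": 10, "dp": [0, 0, 0], "spin": 0}, {"hand": 10, "dp": [0, 0, 0], "spin": 0}, {"hand": 10, "dp": [0, 0, 0], "spin": 0}, {"hand": 10, "dp": [0, 0, 0], "spin": 0}, {"hand": 10, "dp": [0, 0, 0], "spin": 0}, {"hand": 10, "dp": [0, 0, 0], "spin": 0}, {"hand": 10, "dp": [0, 0, 0], "spin": 0}]}}

```text
time: 6.85
ee_pos: [0.5221, 0.0912, 0.085]
eef_rot: [1.0, 0.023, 0.0, -0.0]
ft_force: [0.6, 3.2, 1.8]
width: 0.0152
grip_force: 20.0
```

```bash
cat > look.py <<'E'
from h import *
import sys
u=np.array([-.046,.9989]); piv=np.array([.535,-.1572])
A=lambda p:(p[:2]-piv)@u*1e3
def edges(i,c,r0,r1,lo,hi,th):
    g=cv2.cvtColor(i,cv2.COLOR_BGR2HSV)[:,:,2][r0:r1].mean(0); 
    def cr(step):
        x=c
        while g[x]<th and lo<x<hi: x+=step
        return x-step*(g[x]-th)/(g[x]-g[x-step])
    return cr(-1),cr(1)
def ball():
    i=camera("top")[:,:,::-1]; v=cv2.cvtColor(i,cv2.COLOR_BGR2HSV)[:,:,2]
    m,st,c=roi(v<110,265,358,191,210); a,b=edges(i,int(round(c[0])),196,203,255,365,130)
    j=camera("scene")[:,:,::-1]; w=cv2.cvtColor(j,cv2.COLOR_BGR2HSV)
    return i,j,read_state(),((a+b)/2,199.),(a,b)
n=int(sys.argv[1]) if len(sys.argv)>1 else 2
for k in range(n):
    i,j,s,c,e=ball(); print("t %.2f ball s %.1f"%(s["time"],A(onplane("top",c,.136))),np.round(c+e,2),"pos",s["ee_pos"].round(4))
if len(sys.argv)>2:
    cv2.imwrite(sys.argv[2]+"t.png",i);cv2.imwrite(sys.argv[2]+"s.png",j)
    cv2.imwrite(sys.argv[2]+".png",np.hstack([cv2.resize(i[160:225,255:365],None,fx=4,fy=4),cv2.resize(j[130:195,200:290],None,fx=4,fy=4)]))
E
python3 look.py 3 pics/a2; python3 -c "
from look import *" | head -0
```

```text
t 6.95 ball s -71.1 [328.99 199.   319.65 338.34] pos [0.5221 0.0913 0.085 ]
t 7.05 ball s -71.0 [328.96 199.   319.64 338.29] pos [0.5221 0.0912 0.085 ]
t 7.15 ball s -71.1 [328.99 199.   319.65 338.33] pos [0.5221 0.0913 0.085 ]Exception ignored on flushing sys.stdout:
BrokenPipeError: [Errno 32] Broken pipe
```

View pics/a2.png

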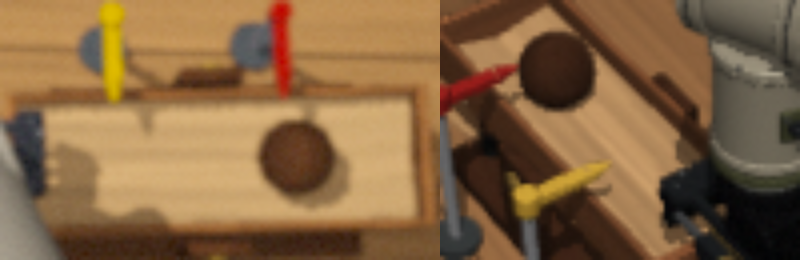

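```bash
python3 - <<'E'
from h import *
u=np.array([-.046,.9989]); piv=np.array([.535,-.1572])
A=lambda p:(p[:2]-piv)@u*1e3
# pointer axis in top image & scene: fit line through mask, tips
for nm,f in (("top","pics/a2t.png"),("scene","pics/a2s.png")):
    im=cv2.imread(f); h,S,v=cv2.split(cv2.cvtColor(im,cv2.COLOR_BGR2HSV))
    b=(255,365,155,192) if nm=="top" else (190,300,125,200)
    for k,m in (("red",((h<6)|(h>174))&(S>190)&(v>90)),("yel",(h>20)&(h<33)&(S>(170 if nm=="top" else 150))&(v>140))):
        M,st,c=roi(m,*b); pts=np.argwhere(M)[:,::-1].astype(np.float32); vx,vy,x,y=cv2.fitLine(pts,cv2.DIST_L2,0,.01,.01).ravel()
        far=pts[np.argsort((pts-[x,y])@[vx,vy])]
        for p in (far[0],far[-1]):
            t=(p-[x,y])@[vx,vy]; q=(x+t*vx,y+t*vy); print(nm,k,st,np.round(q,1),"s",A(onplane(nm,q,.172)).round(1))
# ball in scene image
im=cv2.imread("pics/a2s.png"); h,S,v=cv2.split(cv2.cvtColor(im,cv2.COLOR_BGR2HSV))
for th in (60,75,85):
    M,st,c=roi(v<th,215,245,137,168); print("scene ball",th,st,c,A(onplane("scene",(st[0]+st[2]/2-.5,st[1]+st[3]/2-.5),.136)))
E
```

```text
top red [323 161   5  23  67] [324.5 161. ] s -55.2
top red [323 161   5  23  67] [325.6 183. ] s -55.3
top yel [280 160   6  26 121] [282.5 160. ] s 93.0
top yel [280 160   6  26 121] [283.1 185. ] s 93.5
scene red [196 147  23  12 101] [196.  155.7] s -53.9
scene red [196 147  23  12 101] [217.9 146.7] s -52.3
scene yel [218 171  24  13  96] [218.8 180.2] s 92.6
scene yel [218 171  24  13  96] [241.  170.9] s 96.3
scene ball 60 [220 139  18  18 214] [228.64018692 148.70560748] -64.85657101234656
scene ball 75 [220 137  25  20 316] [229.71835443 146.80379747] -62.40716773989328
scene ball 85 [220 137  25  21 335] [229.98208955 146.65074627] -60.067699406121356
```

Top view: the ball is at crop (297,157), about 16 mm short of the red pointer tip at crop (283,97). Scene view: the ball is at crop (558,69), next to the red tip. I'll nudge it by about 15.5 mm.

Request:
{"name": "carry_out", "arguments": {"deltas": [{"hand": 10, "dp": [0, 0, 0.025], "spin": 0}, {"hand": 10, "dp": [0, 0, 0.045], "spin": 0}, {"hand": 10, "dp": [0, 0, 0.045], "spin": 0}, {"hand": 10, "dp": [0, 0, 0.02], "spin": 0}, {"hand": 10, "dp": [0, 0, 0], "spin": 0}, {"hand": 10, "dp": [0, 0, 0], "spin": 0}, {"hand": 10, "dp": [0, 0, 0], "spin": 0}, {"hand": 10, "dp": [0, 0, 0], "spin": 0}, {"hand": 10, "dp": [0, 0, 0], "spin": 0}, {"hand": 10, "dp": [0, 0, 0], "spin": 0}]}}

```text
time: 8.35
ee_pos: [0.5221, 0.0912, 0.0849]
eef_rot: [1.0, 0.023, 0.0, -0.0]
ft_force: [1.2, 5.8, 2.1]
width: 0.0155
grip_force: 20.0
```

```bash
cat >> look.py <<'E'
if len(sys.argv)>2:
    g=cv2.medianBlur(cv2.cvtColor(cv2.resize(j[125:205,200:290],None,fx=4,fy=4,interpolation=cv2.INTER_CUBIC),cv2.COLOR_BGR2GRAY),5)
    C=cv2.HoughCircles(g,cv2.HOUGH_GRADIENT,1,200,param1=80,param2=12,minRadius=33,maxRadius=44)
    if C is not None:
        x,y,r=C[0,0]; q=(x/4+200-.375,y/4+125-.375); print("scene ball",np.round(q,1),r,"s",A(onplane("scene",q,.136)).round(1), "(scene red ~-53, yel ~+94..96)")
E
python3 look.py 2 pics/a3; python3 -c "
from h import *
u=np.array([-.046,.9989]); piv=np.array([.535,-.1572])
print((onplane('scene',(229.1,146.9),.136)[:2]-piv)@u)"
```

```text
t 8.45 ball s -54.2 [324.26 199.   314.86 333.66] pos [0.5221 0.0913 0.0849]
t 8.55 ball s -54.2 [324.27 199.   314.89 333.65] pos [0.5221 0.0913 0.0849]
scene ball [231.8 149.8] 41.2 s -47.8 (scene red ~-53, yel ~+94..96)
-0.06644545700947281
```

```bash
python3 - <<'E'
import cv2,numpy as np
i=cv2.imread("pics/a3t.png");j=cv2.imread("pics/a3s.png")
cv2.imwrite("pics/a3b.png",np.hstack([cv2.resize(i[160:215,295:345],None,fx=8,fy=8,interpolation=cv2.INTER_CUBIC),cv2.resize(j[132:187,200:245],None,fx=8,fy=8,interpolation=cv2.INTER_CUBIC)]))
E
```

```text
(no output)
```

View pics/a3b.png

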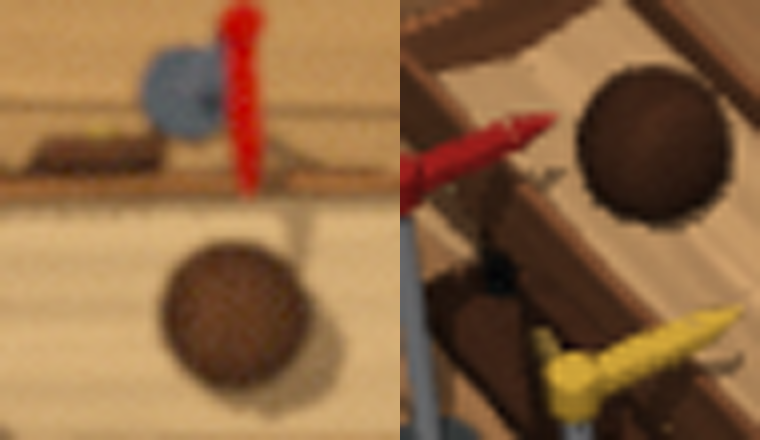

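Zoomed view: top has the ball at crop (235,315) and the red tip at (249,193). Scene has the ball at (655,145) and the tip at (556,117). Both put the ball about 3 mm past the pointer, so I'll give it a tiny back nudge.

Request:
{"name": "carry_out", "arguments": {"deltas": [{"hand": 10, "dp": [0, 0, -0.03], "spin": 0}, {"hand": 10, "dp": [0, 0, -0.033], "spin": 0}, {"hand": 10, "dp": [0, 0, 0], "spin": 0}, {"hand": 10, "dp": [0, 0, 0], "spin": 0}, {"hand": 10, "dp": [0, 0, 0], "spin": 0}, {"hand": 10, "dp": [0, 0, 0], "spin": 0}]}}

```text
time: 9.15
ee_pos: [0.5221, 0.0912, 0.0847]
eef_rot: [1.0, 0.023, 0.0, 0.0]
ft_force: [-0.0, 3.9, 2.0]
width: 0.0154
grip_force: 20.0
```

```bash
python3 look.py 2 pics/a4; python3 -c "
from h import *
u=np.array([-.046,.9989]); piv=np.array([.535,-.1572])
for n,q,z in (('scene',(231.4,149.7),.136),('scene',(219.06,146.2),.172),('top',(324.,198.9),.136),('top',(325.7,183.5),.172)): print(n,(onplane(n,q,z)[:2]-piv)@u)"
```

```text
t 9.25 ball s -67.5 [327.99 199.   318.62 337.36] pos [0.5221 0.0912 0.0847]
t 9.35 ball s -67.5 [327.99 199.   318.63 337.35] pos [0.5221 0.0912 0.0847]
scene ball [230.2 147.5] 42.3 s -61.3 (scene red ~-53, yel ~+94..96)
scene -0.048741287994515575
scene -0.05202966223481753
top -0.05326770971041574
top -0.05574879238610349
```

```bash
cat > sim.py <<'E'
import numpy as np
from scipy.optimize import least_squares
def sim(prof,c,b,tau=.08,T=3):
    x=v=th=0;dt=.002;vm=0
    for k in range(int(T/dt)):
        r=int(k*dt/.1); th+=dt/tau*((prof[r] if r<len(prof) else prof[-1])-th)
        e=th-b; 
        if v==0: a=6.9*(e-np.sign(e)*c) if abs(e)>c else 0
        else: a=6.9*(e-np.sign(v)*c)
        w=v+a*dt
        v=0 if v*w<0 else w
        x+=v*dt;vm=max(vm,abs(v))
    return x*1e3,vm
data=[([.025,.045,.045,.045,.025,0],31),([.025,.047,.047,.047,.047,.025,0],44.5),([.025,.045,.045,.02,0],17),([-.03,-.033,0],-13.3)]
if __name__=="__main__":
    f=least_squares(lambda p:[sim(d,p[0],p[1])[0]-D for d,D in data],[.018,.003],diff_step=.05,bounds=([.005,-.02],[.05,.02]))
    print(f.x,f.fun)
    c,b=f.x
    for p in ([.03,.035,0],[.035,.045,.02,0],[.03,.045,.03,0],[.025,.045,.045,.01,0],[b+.04,b+.04,b],[b+.04,b+.04,b+.04,b]): print(np.round(p,3),sim(p,c,b))
E
python3 sim.py
```

```text
[0.01269964 0.00610766] [-4.84145640e+00  4.31165076e+00 -4.99215918e+00  3.75259957e-03]
[0.03  0.035 0.   ] (np.float64(1.1384951790040736), np.float64(0.007690597056554202))
[0.035 0.045 0.02  0.   ] (np.float64(5.4846617275314316), np.float64(0.02023005801014093))
[0.03  0.045 0.03  0.   ] (np.float64(6.090614780789245), np.float64(0.022113398910411752))
[0.025 0.045 0.045 0.01  0.   ] (np.float64(9.937140224805727), np.float64(0.029714706991507543))
[0.046 0.046 0.006] (np.float64(7.1970550755274125), np.float64(0.022601008639971797))
[0.046 0.046 0.046 0.006] (np.float64(19.87477005637366), np.float64(0.04132613155767075))
```

The backward response was stronger, so my commanded level is biased by about +0.006 rad. I'll shift the neutral and nudge forward by about 10 mm.

Request:
{"name": "carry_out", "arguments": {"deltas": [{"hand": 10, "dp": [0, 0, 0.046], "spin": 0}, {"hand": 10, "dp": [0, 0, 0.046], "spin": 0}, {"hand": 10, "dp": [0, 0, 0.006], "spin": 0}, {"hand": 10, "dp": [0, 0, 0.006], "spin": 0}, {"hand": 10, "dp": [0, 0, 0.006], "spin": 0}, {"hand": 10, "dp": [0, 0, 0.006], "spin": 0}, {"hand": 10, "dp": [0, 0, 0.006], "spin": 0}, {"hand": 10, "dp": [0, 0, 0.006], "spin": 0}]}}

```text
time: 10.15
ee_pos: [0.5221, 0.0912, 0.0829]
eef_rot: [1.0, 0.023, 0.0, -0.0]
ft_force: [0.5, 5.5, 1.6]
width: 0.0152
grip_force: 20.0
```

```bash
python3 look.py 2 pics/a5
```

```text
t 10.25 ball s -49.9 [323.08 199.   313.74 332.41] pos [0.5221 0.0913 0.083 ]
t 10.35 ball s -50.0 [323.09 199.   313.73 332.44] pos [0.5221 0.0912 0.0829]
scene ball [231.8 150.5] 38.9 s -44.3 (scene red ~-53, yel ~+94..96)
```

```bash
cat > fit.py <<'E'
from sim import *
data.append(([.046,.046,.006],17.5))
f=least_squares(lambda p:[sim(d,p[0],p[1],p[2])[0]-D for d,D in data],[.013,.003,.05],diff_step=.05,bounds=([.003,-.02,.01],[.05,.02,.2]))
print(f.x,f.fun); c,b,t=f.x
for p in ([-.02,-.02,.006],[-.024,-.02,.006],[-.024,-.006,.006],[-.03,0.006],[-.024,.006],[-.028,-.01,.006]): 
    print(p,[round(sim([.006]+p,cc,bb,t)[0],1) for cc,bb in ((c,b),(c*1.15,b),(c*.85,b),(c,b+.002),(c,b-.002))])
E
python3 fit.py
```

```text
[0.01365082 0.00607145 0.01      ] [-3.51991419  4.91573126 -3.4484422   0.01393544 -7.45111694]
[-0.02, -0.02, 0.006] [np.float64(-3.1), np.float64(-2.2), np.float64(-4.4), np.float64(-4.3), np.float64(-2.2)]
[-0.024, -0.02, 0.006] [np.float64(-4.1), np.float64(-3.0), np.float64(-5.5), np.float64(-5.5), np.float64(-3.0)]
[-0.024, -0.006, 0.006] [np.float64(-2.0), np.float64(-1.5), np.float64(-2.8), np.float64(-2.8), np.float64(-1.5)]
[-0.03, 0.006] [np.float64(-1.9), np.float64(-1.5), np.float64(-2.5), np.float64(-2.4), np.float64(-1.5)]
[-0.024, 0.006] [np.float64(-1.1), np.float64(-0.8), np.float64(-1.5), np.float64(-1.5), np.float64(-0.8)]
[-0.028, -0.01, 0.006] [np.float64(-3.3), np.float64(-2.5), np.float64(-4.5), np.float64(-4.4), np.float64(-2.5)]
```

Request:
{"name": "carry_out", "arguments": {"deltas": [{"hand": 10, "dp": [0, 0, -0.03], "spin": 0}, {"hand": 10, "dp": [0, 0, -0.026], "spin": 0}, {"hand": 10, "dp": [0, 0, 0], "spin": 0}, {"hand": 10, "dp": [0, 0, 0], "spin": 0}, {"hand": 10, "dp": [0, 0, 0], "spin": 0}, {"hand": 10, "dp": [0, 0, 0], "spin": 0}, {"hand": 10, "dp": [0, 0, 0], "spin": 0}]}}

```text
time: 11.05
ee_pos: [0.5221, 0.0912, 0.0827]
eef_rot: [1.0, 0.023, 0.0, -0.0]
ft_force: [0.4, 5.1, 2.3]
width: 0.0155
grip_force: 20.0
```

```bash
python3 look.py 2 pics/a6
```

```text
t 11.15 ball s -56.8 [325.   199.   315.63 334.37] pos [0.5221 0.0912 0.0827]
t 11.25 ball s -56.8 [325.   199.   315.63 334.37] pos [0.5221 0.0913 0.0827]
scene ball [231.5 149. ] 41.2 s -51.8 (scene red ~-53, yel ~+94..96)
```

The ball is at rest within about 1 mm of the red pointer in both views. I'll hold for inspection.

Request:
{"name": "carry_out", "arguments": {"deltas": [{"hand": 10, "dp": [0, 0, 0], "spin": 0}, {"hand": 10, "dp": [0, 0, 0], "spin": 0}, {"hand": 10, "dp": [0, 0, 0], "spin": 0}, {"hand": 10, "dp": [0, 0, 0], "spin": 0}, {"hand": 10, "dp": [0, 0, 0], "spin": 0}, {"hand": 10, "dp": [0, 0, 0], "spin": 0}, {"hand": 10, "dp": [0, 0, 0], "spin": 0}, {"hand": 10, "dp": [0, 0, 0], "spin": 0}, {"hand": 10, "dp": [0, 0, 0], "spin": 0}, {"hand": 10, "dp": [0, 0, 0], "spin": 0}, {"hand": 10, "dp": [0, 0, 0], "spin": 0}, {"hand": 10, "dp": [0, 0, 0], "spin": 0}, {"hand": 10, "dp": [0, 0, 0], "spin": 0}, {"hand": 10, "dp": [0, 0, 0], "spin": 0}, {"hand": 10, "dp": [0, 0, 0], "spin": 0}, {"hand": 10, "dp": [0, 0, 0], "spin": 0}, {"hand": 10, "dp": [0, 0, 0], "spin": 0}, {"hand": 10, "dp": [0, 0, 0], "spin": 0}, {"hand": 10, "dp": [0, 0, 0], "spin": 0}, {"hand": 10, "dp": [0, 0, 0], "spin": 0}]}}

```text
time: 13.25
ee_pos: [0.5221, 0.0913, 0.0827]
eef_rot: [1.0, 0.023, 0.0, -0.0]
ft_force: [0.7, 5.5, 2.7]
width: 0.015
grip_force: 20.0
```

Request:
{"name": "carry_out", "arguments": {"deltas": [{"hand": 10, "dp": [0, 0, 0], "spin": 0}, {"hand": 10, "dp": [0, 0, 0], "spin": 0}, {"hand": 10, "dp": [0, 0, 0], "spin": 0}, {"hand": 10, "dp": [0, 0, 0], "spin": 0}, {"hand": 10, "dp": [0, 0, 0], "spin": 0}, {"hand": 10, "dp": [0, 0, 0], "spin": 0}, {"hand": 10, "dp": [0, 0, 0], "spin": 0}]}}

```text
time: 13.95
ee_pos: [0.5221, 0.0913, 0.0827]
eef_rot: [1.0, 0.023, 0.0, -0.0]
ft_force: [1.0, 5.9, 2.0]
width: 0.0156
grip_force: 20.0
```

```bash
python3 look.py 1
```

```text
t 14.05 ball s -56.8 [324.99 199.   315.63 334.34] pos [0.5222 0.0912 0.0828]
```

Red inspection held, at rest from 11.0 to 14.0 s. Now in stages towards yellow.

Request:
{"name": "carry_out", "arguments": {"deltas": [{"hand": 10, "dp": [0, 0, 0.025], "spin": 0}, {"hand": 10, "dp": [0, 0, 0.04], "spin": 0}, {"hand": 10, "dp": [0, 0, 0.04], "spin": 0}, {"hand": 10, "dp": [0, 0, 0.04], "spin": 0}, {"hand": 10, "dp": [0, 0, 0.03], "spin": 0}, {"hand": 10, "dp": [0, 0, 0], "spin": 0}, {"hand": 10, "dp": [0, 0, 0], "spin": 0}, {"hand": 10, "dp": [0, 0, 0], "spin": 0}, {"hand": 10, "dp": [0, 0, 0], "spin": 0}, {"hand": 10, "dp": [0, 0, 0], "spin": 0}, {"hand": 10, "dp": [0, 0, 0], "spin": 0}, {"hand": 10, "dp": [0, 0, 0], "spin": 0}, {"hand": 10, "dp": [0, 0, 0], "spin": 0}, {"hand": 10, "dp": [0, 0, 0], "spin": 0}]}}

```text
time: 15.45
ee_pos: [0.5222, 0.0912, 0.083]
eef_rot: [1.0, 0.023, 0.0, -0.0]
ft_force: [2.4, 4.9, 1.9]
width: 0.0153
grip_force: 20.0
```

```bash
python3 look.py 3
```

```text
t 15.55 ball s -5.8 [310.71 199.   301.44 319.98] pos [0.5221 0.0913 0.083 ]
t 15.65 ball s -5.8 [310.72 199.   301.43 320.01] pos [0.5222 0.0913 0.083 ]
t 15.75 ball s -5.7 [310.69 199.   301.42 319.96] pos [0.5222 0.0912 0.083 ]
```

Request:
{"name": "carry_out", "arguments": {"deltas": [{"hand": 10, "dp": [0, 0, 0.025], "spin": 0}, {"hand": 10, "dp": [0, 0, 0.04], "spin": 0}, {"hand": 10, "dp": [0, 0, 0.04], "spin": 0}, {"hand": 10, "dp": [0, 0, 0.04], "spin": 0}, {"hand": 10, "dp": [0, 0, 0.03], "spin": 0}, {"hand": 10, "dp": [0, 0, 0], "spin": 0}, {"hand": 10, "dp": [0, 0, 0], "spin": 0}, {"hand": 10, "dp": [0, 0, 0], "spin": 0}, {"hand": 10, "dp": [0, 0, 0], "spin": 0}, {"hand": 10, "dp": [0, 0, 0], "spin": 0}, {"hand": 10, "dp": [0, 0, 0], "spin": 0}, {"hand": 10, "dp": [0, 0, 0], "spin": 0}, {"hand": 10, "dp": [0, 0, 0], "spin": 0}, {"hand": 10, "dp": [0, 0, 0], "spin": 0}]}}

```text
time: 17.15
ee_pos: [0.5221, 0.0912, 0.0829]
eef_rot: [1.0, 0.023, 0.0, -0.0]
ft_force: [2.6, 5.3, 1.4]
width: 0.0156
grip_force: 20.0
```

```bash
python3 look.py 3
```

```text
t 17.25 ball s 39.1 [298.17 199.   288.84 307.5 ] pos [0.5222 0.0912 0.0829]
t 17.35 ball s 39.1 [298.17 199.   288.86 307.48] pos [0.5221 0.0913 0.0829]
t 17.45 ball s 39.1 [298.18 199.   288.85 307.5 ] pos [0.5221 0.0913 0.0829]
```

Request:
{"name": "carry_out", "arguments": {"deltas": [{"hand": 10, "dp": [0, 0, 0.025], "spin": 0}, {"hand": 10, "dp": [0, 0, 0.04], "spin": 0}, {"hand": 10, "dp": [0, 0, 0.04], "spin": 0}, {"hand": 10, "dp": [0, 0, 0.04], "spin": 0}, {"hand": 10, "dp": [0, 0, 0.036], "spin": 0}, {"hand": 10, "dp": [0, 0, 0], "spin": 0}, {"hand": 10, "dp": [0, 0, 0], "spin": 0}, {"hand": 10, "dp": [0, 0, 0], "spin": 0}, {"hand": 10, "dp": [0, 0, 0], "spin": 0}, {"hand": 10, "dp": [0, 0, 0], "spin": 0}, {"hand": 10, "dp": [0, 0, 0], "spin": 0}, {"hand": 10, "dp": [0, 0, 0], "spin": 0}, {"hand": 10, "dp": [0, 0, 0], "spin": 0}, {"hand": 10, "dp": [0, 0, 0], "spin": 0}]}}

```text
time: 18.85
ee_pos: [0.5221, 0.0912, 0.0827]
eef_rot: [1.0, 0.023, 0.0, -0.0]
ft_force: [2.0, 5.4, 0.5]
width: 0.0154
grip_force: 20.0
```

```bash
python3 look.py 2 pics/b1
```

```text
t 18.95 ball s 91.4 [283.55 199.   273.9  293.21] pos [0.5221 0.0913 0.0827]
t 19.05 ball s 91.2 [283.6  199.   273.99 293.21] pos [0.5221 0.0913 0.0827]
scene ball [254.2 172.8] 43.4 s 96.2 (scene red ~-53, yel ~+94..96)
```

```bash
python3 - <<'E'
import cv2,numpy as np
i=cv2.imread("pics/b1t.png");j=cv2.imread("pics/b1s.png")
cv2.imwrite("pics/b1b.png",np.hstack([cv2.resize(i[160:215,258:308],None,fx=8,fy=8,interpolation=cv2.INTER_CUBIC),cv2.resize(j[142:197,225:270],None,fx=8,fy=8,interpolation=cv2.INTER_CUBIC)]))
E
```

```text
(no output)
```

View pics/b1b.png

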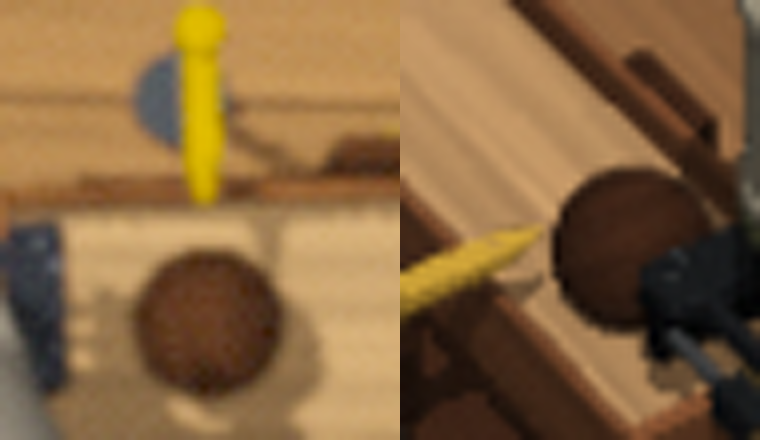

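```bash
python3 -c "
from h import *
u=np.array([-.046,.9989]); piv=np.array([.535,-.1572])
for n,q,z in (('scene',(253.8,172.6),.136),('scene',(242.7,170.4),.172),('top',(283.56,199.9),.136),('top',(283.2,184.6),.172)): print(n,(onplane(n,q,z)[:2]-piv)@u)"; python3 look.py 1
```

```text
scene 0.09468811001908121
scene 0.09742439036260092
top 0.0914466989281635
top 0.09323370818418815
t 19.15 ball s 91.4 [283.56 199.   273.91 293.2 ] pos [0.5221 0.0913 0.0827]
```

The ball is at rest about 2 mm from the yellow pointer. The top view has the ball at crop (208,323) and the tip at (205,200); scene has them at (634,248) and (545,231). I'll hold for branding.

Request:
{"name": "carry_out", "arguments": {"deltas": [{"hand": 10, "dp": [0, 0, 0], "spin": 0}, {"hand": 10, "dp": [0, 0, 0], "spin": 0}, {"hand": 10, "dp": [0, 0, 0], "spin": 0}, {"hand": 10, "dp": [0, 0, 0], "spin": 0}, {"hand": 10, "dp": [0, 0, 0], "spin": 0}, {"hand": 10, "dp": [0, 0, 0], "spin": 0}, {"hand": 10, "dp": [0, 0, 0], "spin": 0}, {"hand": 10, "dp": [0, 0, 0], "spin": 0}, {"hand": 10, "dp": [0, 0, 0], "spin": 0}, {"hand": 10, "dp": [0, 0, 0], "spin": 0}, {"hand": 10, "dp": [0, 0, 0], "spin": 0}, {"hand": 10, "dp": [0, 0, 0], "spin": 0}, {"hand": 10, "dp": [0, 0, 0], "spin": 0}, {"hand": 10, "dp": [0, 0, 0], "spin": 0}, {"hand": 10, "dp": [0, 0, 0], "spin": 0}, {"hand": 10, "dp": [0, 0, 0], "spin": 0}, {"hand": 10, "dp": [0, 0, 0], "spin": 0}, {"hand": 10, "dp": [0, 0, 0], "spin": 0}, {"hand": 10, "dp": [0, 0, 0], "spin": 0}, {"hand": 10, "dp": [0, 0, 0], "spin": 0}]}}

```text
time: 21.15
ee_pos: [0.5221, 0.0912, 0.0827]
eef_rot: [1.0, 0.023, 0.0, -0.0]
ft_force: [2.4, 4.8, 1.0]
width: 0.0153
grip_force: 20.0
```

Request:
{"name": "carry_out", "arguments": {"deltas": [{"hand": 10, "dp": [0, 0, 0], "spin": 0}, {"hand": 10, "dp": [0, 0, 0], "spin": 0}, {"hand": 10, "dp": [0, 0, 0], "spin": 0}, {"hand": 10, "dp": [0, 0, 0], "spin": 0}, {"hand": 10, "dp": [0, 0, 0], "spin": 0}, {"hand": 10, "dp": [0, 0, 0], "spin": 0}, {"hand": 10, "dp": [0, 0, 0], "spin": 0}, {"hand": 10, "dp": [0, 0, 0], "spin": 0}, {"hand": 10, "dp": [0, 0, 0], "spin": 0}, {"hand": 10, "dp": [0, 0, 0], "spin": 0}, {"hand": 10, "dp": [0, 0, 0], "spin": 0}, {"hand": 10, "dp": [0, 0, 0], "spin": 0}, {"hand": 10, "dp": [0, 0, 0], "spin": 0}, {"hand": 10, "dp": [0, 0, 0], "spin": 0}, {"hand": 10, "dp": [0, 0, 0], "spin": 0}, {"hand": 10, "dp": [0, 0, 0], "spin": 0}, {"hand": 10, "dp": [0, 0, 0], "spin": 0}, {"hand": 10, "dp": [0, 0, 0], "spin": 0}]}}

```text
time: 22.95
ee_pos: [0.5221, 0.0912, 0.0827]
eef_rot: [1.0, 0.023, 0.0, -0.0]
ft_force: [2.5, 4.8, 2.1]
width: 0.0153
grip_force: 20.0
```

```bash
python3 look.py 1 && python3 -c "
from bench import *
print(close_job())"
```

```text
t 23.05 ball s 91.2 [283.59 199.   273.96 293.21] pos [0.5221 0.0912 0.0827]
the job is handed in; nothing more can be done
None
```

I handed the job in at 23 s: the ball stood about 3 s within about 1 mm of the red pointer, after an overshoot I nudged back, then about 4 s within about 2–3 mm of the yellow one, with the bar still held and the chute within about 0.01 rad of level.

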